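# Make up the meat and salad test kits

## Task

Make up the two test kits from the stock standing on the right of the bench. The raw-meat kit, in the red tray, takes the cup with the pink sample, the red-capped dropper bottle and the large white-capped one; the salad kit, in the green tray, takes the cup with the green sample and the blue-capped bottle. Stand each one upright, fully down in the well that is cut to its size, and let go; leave the green-capped bottle in stock where it stands.

Things in the scene. Friction and masses are not known exactly. Their poses are not given: they have to be found in the camera images.
- red_tray: raw-meat kit tray: red rim, dark grey insert. Fixed; origin under its centre on the bench, z up, y along it. 86 x 204 mm, rim 21 mm high (keep fingertips above it). Wells in a row at x 0, floors at z 4 mm, 15 mm deep, flared mouths: cup y -60, bore 54; white-capped bottle y +6, bore 40; red-capped bottle y +60, bore 32 mm. Full wells leave 20 mm between things: close fingers along x.
- green_tray: salad kit tray: green rim, dark grey insert. Fixed; origin under its centre on the bench, z up, y along it. 86 x 150 mm, rim 21 mm high (keep fingertips above it). Wells in a row at x 0, floors at z 4 mm, 15 mm deep, flared mouths: cup y -36, bore 54; blue-capped bottle y +34, bore 36 mm. Full wells leave 20 mm between things: close fingers along x.
- pink_cup: meat sample cup: tapered clear cup with pink contents and a red dot on its whitish press lid. 45 mm tall; lid 59 mm across, 36 to 45 mm above the base; foot 44 mm across; about 70 g. Take it round the lid, fingertips about 20 mm above its base. Origin: centre of its base, on the bench; z up its axis.
- green_cup: salad sample cup: tapered clear cup with green contents and a green dot on its whitish press lid. 45 mm tall; lid 59 mm across, 36 to 45 mm above the base; foot 44 mm across; about 70 g. Take it round the lid, fingertips about 20 mm above its base. Origin: centre of its base, on the bench; z up its axis.
- red_bottle: small white dropper bottle with a red cap and red label band. Body 25 mm in diameter up to 37 mm, cap 19 mm in diameter up to 52 mm; about 30 g. Take it round the body, fingertips about 20 mm above its base. Origin: centre of its base, on the bench; z up its axis.
- white_bottle: the largest, all-white dropper bottle with a white cap and grey label band. Body 33 mm in diameter up to 48 mm, cap 24 mm in diameter up to 67 mm; about 40 g. Take it round the body, fingertips about 20 mm above its base. Origin: centre of its base, on the bench; z up its axis.
- blue_bottle: white dropper bottle with a blue cap and blue label band. Body 29 mm in diameter up to 42 mm, cap 22 mm in diameter up to 58 mm; about 30 g. Take it round the body, fingertips about 20 mm above its base. Origin: centre of its base, on the bench; z up its axis.
- green_bottle: white dropper bottle with a green cap and green label band. Body 29 mm in diameter up to 42 mm, cap 22 mm in diameter up to 58 mm; about 30 g. It belongs to neither kit and stays where it stands. Origin: centre of its base, on the bench; z up its axis.

How it is judged:
At the end, for the whole second after the job is handed in: Pink cup, white-capped and red-capped bottles in the red tray, green cup and blue-capped bottle in the green: each in its own well (8 mm each way, base within 3 mm of the floor), upright within 0.12 rad, at rest, released. The green-capped bottle stands upright within 20 mm of its start (x of pink_cup in the frame of red_tray between -0.008 and 0.008 m and y of pink_cup in the frame of red_tray between -0.068 and -0.052 m and z of each of pink_cup, white_bottle, red_bottle in the frame of red_tray below 0.007 m and angle between each of pink_cup, white_bottle, red_bottle, green_cup, blue_bottle, green_bottle's own z axis and vertical below 0.12 rad and linear speed of each of pink_cup, white_bottle, red_bottle, green_cup, blue_bottle below 0.02 m/s and x of white_bottle in the frame of red_tray between -0.008 and 0.008 m and y of white_bottle in the frame of red_tray between -0.002 and 0.014 m and x of red_bottle in the frame of red_tray between -0.008 and 0.008 m and y of red_bottle in the frame of red_tray between 0.052 and 0.068 m and x of green_cup in the frame of green_tray between -0.008 and 0.008 m and y of green_cup in the frame of green_tray between -0.044 and -0.028 m and z of each of green_cup, blue_bottle in the frame of green_tray below 0.007 m and x of blue_bottle in the frame of green_tray between -0.008 and 0.008 m and y of blue_bottle in the frame of green_tray between 0.026 and 0.042 m and distance of green_bottle from where it was at the start of the episode below 0.02 m); the robot touches nothing.
It fails at once if the green-capped bottle is taken or knocked out of its place (more than 20 mm) (distance of green_bottle from where it was at the start of the episode above 0.02 m).
It also fails if it takes over 120 s, if anything falls off the work surface, if the arm or the gripper's body presses on something with over 40 N, if the wrist force passes 120 N, or if a joint passes its speed limit or range.

## Robot

A 6-joint arm with a two-finger parallel gripper is mounted at the origin on a cart in front of the work surface, level with it; the furniture and walls round the work are solid. World frame = base frame: x ahead of the robot, y to its left, z up, the work surface at z = 0. Lengths are in m, angles in rad, forces in N, time in s.
With the tool pointing down it reaches from about 0.35 to 0.85 m from the base axis. Payload 8.1 kg.
Tool frame: the origin (TCP) lies at the very end of the fingers, on their centre line; the grasp point (between the pads) lies 19 mm behind it; z points along the fingers, y is the line along which they close (so a half turn about z gives the same grasp; the last joint's range is limited). The gripper opens to 93 mm and grips with 3 to 60 N. Pads are 15 mm wide; open, the fingers measure 128 mm over their backs; the gripper's body (75 mm by 188 mm) begins 65 mm behind the grasp point.
Start: joints at [-1.26, 0.13, 1.488, -0, 1.523, -0.085], TCP at [0.231, -0.554, 0.219] pointing down, gripper open.
Joint ranges: [-2.96, 2.96], [-0.89, 2.26], [0.02, 2.5], [-1.34, 4.48], [0, 2.73], [-2.66, 2.66]. Speed limits (rad/s): [2.39, 2.39, 2.79, 3.14, 3.14, 3.14].

## Interface

Orientations are given as a rotation vector (axis times angle).
In Python, from plant import read_state, eyes, workorder gives the robot as it stands. The module is installed in compiled form; this text tells all that it offers.
- The arm moves only by the tool play_rows, never from a script. Its argument "targets" is one flat list of numbers, 4 for each row, row after row: the shift along the tool's x, y, z in cm, then the turn about the tool's z in degrees. In form: [dx, dy, dz, roll, dx, dy, dz, roll, ...]. A call has 1 to 8 rows; each row is the pose to reach, as a shift and turn from the pose commanded when the call began, along the tool's axes at that moment; what a row does not reach only later rows make up. A row lasts 1/12 s, in which the tool goes at most 41.7 mm and 7.16 degrees, less where a joint would pass 70% of its speed; a pose out of reach is approached as far as the arm can. A call with a gripper value outside its range is refused whole. "grip" is the finger opening in cm, from 0 to 9.3, set as the call begins (left out, the last holds). The fingers move at their own pace and stop on an object; "grip_force" is the grip in N (left out, the last holds). Time passes only in rows, so rows that repeat a pose let the fingers close. It gives the time, the measured TCP pose, the force, the opening and the grip force at its end, in the units of the state.
- read_state(): the state, without advancing time (a new reading comes with each control period).
- eyes.read_camera(name): name is "scene" or "top" or "wrist"; returns a dict with "image" (420x560x3 uint8, red, green, blue), "vfov" (degrees; the focal length in pixels is half the picture's height over the tangent of half this angle, whatever the lens; pixels are square), "cx", "cy" (the principal point, pixels), "cam_to_world" (4x4, takes a point from camera to world coordinates); the wrist camera has in their place "T_tool_cam" (4x4, takes a point from camera to tool coordinates, whose origin is the TCP and whose axes are the flange's). Camera axes: x right, y up, looking along -z (the intrinsics and any distortion apply to the point x, -y, -z); pixel columns grow to the right and rows downward; lengths in m; the calibration is good to about 2 mm. A picture is of the moment at which its call begins: read the wrist's pose just before it. There is no depth.
- workorder.close_job(): hands the job in; it is judged then, once.
The state is a dict: "t": time; "q": joint angles; "dq": joint speeds; "joint_torque": joint torques, N m; "tool_pos": TCP position; "orientation": TCP orientation; "force": force on the tool from outside, world axes, zero at the start; "wrist_torque": the same for the moment, N m; "opening": finger opening in m; "gripper_force": force on a finger pad.
Only numpy, scipy, OpenCV 4.12 (cv2) and the standard library are available. Lean on these libraries where they do the work, as an engineer would, in place of code of your own. Each camera call takes 0.05 s, during which the arm holds its last target. There are 200 camera calls.

## Working session

There is one attempt and no reset: what is moved stays moved. The work goes in short steps, Python scripts to look and compute and a tool call to move; the robot and the scene stay as the last step left them, time stands still between calls to the robot, and variables do not carry over. Pictures are saved under pics/ and viewed, at most 14 in all, crops included, and the job is handed in when it is done.

Besides the shell and the picture viewer there is one more tool, called after "Call:" by a JSON object that holds its "name" and its "arguments", one argument or row to a line. play_rows: Moves the arm, as the interface text tells. Its arguments: {"type":"object","properties":{"targets":{"type":"array"},"grip":{"type":"number"},"grip_force":{"type":"number"}},"required":["targets"]}

```bash
mkdir -p pics; python3 - <<'E'
from plant import read_state, eyes
import cv2,numpy as np
s=read_state();print(s['t'],s['tool_pos'],s['orientation'],s['opening'])
for n in ('scene','top','wrist'):
    c=eyes.read_camera(n);cv2.imwrite(f'pics/{n}0.png',c['image'][:,:,::-1])
    print(n,{k:(np.round(v,4).tolist() if not np.isscalar(v) else v) for k,v in c.items() if k!='image'})
E
```

```text
0.0 [ 0.23118336 -0.55308061  0.21761512] [-3.07856413e+00 -6.17284812e-01  3.28205499e-04] 0.09306304480985408
scene {'vfov': 55.74655284150144, 'cx': 280.1352992488988, 'cy': 209.5287017692946, 'cam_to_world': [[-0.6713, 0.5108, -0.5371, -0.1203], [-0.7411, -0.4527, 0.4958, 0.5466], [0.0101, 0.7309, 0.6824, 0.8303], [0.0, 0.0, 0.0, 1.0]]}
top {'vfov': 48.41614775846783, 'cx': 281.66245519794666, 'cy': 203.9052406069808, 'cam_to_world': [[0.0184, 0.9836, -0.1792, 0.3127], [-0.9997, 0.021, 0.0127, -0.0131], [0.0162, 0.1789, 0.9837, 1.1076], [0.0, 0.0, 0.0, 1.0]]}
wrist {'vfov': 68.32219223668281, 'cx': 280.7908102157785, 'cy': 211.47005194318638, 'T_tool_cam': [[-0.001, 0.96, 0.2799, 0.0784], [1.0, 0.0011, -0.0003, 0.0005], [-0.0006, 0.2799, -0.96, -0.1678], [0.0, 0.0, 0.0, 1.0]]}
```

View pics/top0.png

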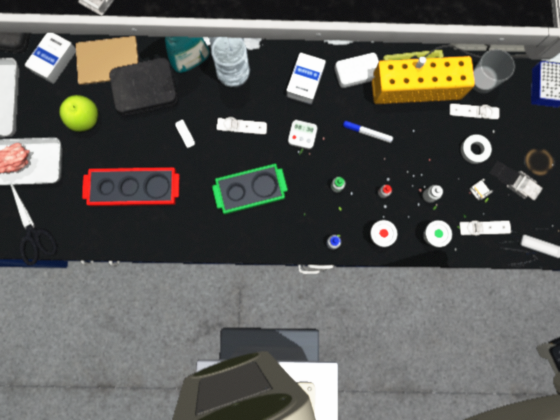

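View pics/wrist0.png

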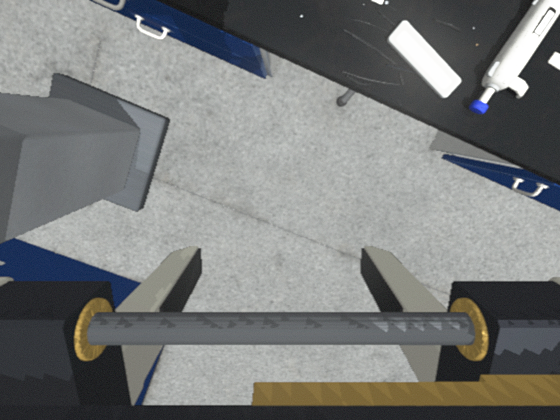

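View pics/scene0.png

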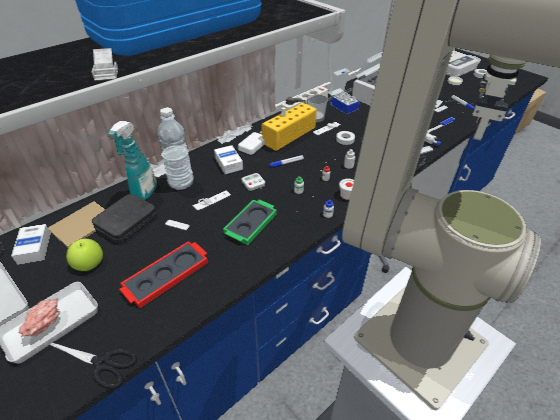

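The top view shows the red tray at (131,186), the green tray at (251,188), the pink cup at (384,233) and the green cup at (438,233). The bottles are red (386,190), white (433,193), blue (334,241) and green (338,184). The scene view agrees. The wrist view looks down past the bench edge.

```bash
cat > h.py <<'E'
import numpy as np,cv2
from plant import read_state,eyes
from scipy.spatial.transform import Rotation as R
def cam(n):
    s=read_state();c=eyes.read_camera(n)
    if n=='wrist':
        T=np.eye(4);T[:3,:3]=R.from_rotvec(s['orientation']).as_matrix();T[:3,3]=s['tool_pos']
        c['cam_to_world']=T@np.array(c['T_tool_cam'])
    c['f']=c['image'].shape[0]/2/np.tan(np.radians(c['vfov']/2))
    c['hsv']=cv2.cvtColor(c['image'],cv2.COLOR_RGB2HSV)
    return c
def ray(c,u,v,z):
    d=np.array([(u-c['cx'])/c['f'],-(v-c['cy'])/c['f'],-1]);M=c['cam_to_world']
    d=M[:3,:3]@d;o=M[:3,3];return o+d*(z-o[2])/d[2]
def mask(c,col):
    r={'red':[((0,120,80),(8,255,255)),((170,120,80),(180,255,255))],'green':[((45,90,50),(85,255,255))],
       'blue':[((105,120,60),(130,255,255))],'white':[((0,0,150),(180,60,255))]}[col]
    return sum(cv2.inRange(c['hsv'],a,b) for a,b in r)
def blobs(c,col,mn=8,box=None):
    m=mask(c,col)
    if box: k=np.zeros_like(m);k[box[1]:box[3],box[0]:box[2]]=255;m&=k
    n,l,st,ce=cv2.connectedComponentsWithStats(m.astype(np.uint8))
    return [(*np.round(ce[i],1),*st[i]) for i in range(1,n) if st[i][4]>=mn]
E
python3 - <<'E'
from h import *
c=cam('top')
for n,col,box,z in [('pinkcup','red',(370,220,398,247),.045),('greencup','green',(424,220,452,247),.045),('pinklid','white',(366,215,402,250),.045),('greenlid','white',(420,215,456,250),.045),
 ('redb','red',(376,180,396,200),.046),('whiteb','white',(422,180,446,206),.04),('blueb','blue',(322,230,346,252),.052),('greenb','green',(328,172,350,196),.052)]:
    for b in blobs(c,col,6,box): print(n,[float(x) for x in b],np.round(ray(c,b[0],b[1],z),3))
for n,col,box in [('red','red',(75,160,190,212)),('green','green',(205,158,295,218))]:
    m=mask(c,col);k=np.zeros_like(m);k[box[1]:box[3],box[0]:box[2]]=255
    p=np.argwhere(m&k)[:,::-1].astype(np.float32)
    w=np.array([ray(c,*q,.021)[:2] for q in p],np.float32)
    print(n,cv2.minAreaRect(w*1000))
E
```

```text
pinkcup [383.5, 232.7, 380.0, 229.0, 8.0, 8.0, 50.0] [ 0.444 -0.262  0.045]
greencup [438.4, 233.1, 435.0, 229.0, 8.0, 9.0, 54.0] [ 0.446 -0.388  0.045]
pinklid [383.6, 233.0, 371.0, 220.0, 26.0, 27.0, 487.0] [ 0.443 -0.262  0.045]
greenlid [438.4, 233.3, 425.0, 221.0, 27.0, 26.0, 492.0] [ 0.445 -0.388  0.045]
redb [386.9, 188.4, 383.0, 184.0, 9.0, 9.0, 65.0] [ 0.548 -0.272  0.046]
whiteb [435.9, 192.1, 429.0, 186.0, 14.0, 14.0, 136.0] [ 0.543 -0.388  0.04 ]
blueb [334.5, 240.6, 330.0, 237.0, 10.0, 9.0, 66.0] [ 0.423 -0.148  0.052]
greenb [339.2, 181.0, 335.0, 176.0, 10.0, 11.0, 82.0] [ 0.562 -0.159  0.052]
red ((546.4227294921875, 331.9179382324219), (92.12205505371094, 229.9404296875), 1.3011670112609863)
green ((547.437255859375, 49.59618377685547), (93.29790496826172, 176.23667907714844), 16.18638038635254)
```

Call:
{"name": "play_rows", "arguments": {
  "targets": [33.9, -16.5, 0, -67.3, 33.9, -16.5, 0, -67.3, 33.9, -16.5, 0, -67.3, 33.9, -16.5, 0, -67.3, 33.9, -16.5, 0, -67.3, 33.9, -16.5, 0, -67.3, 33.9, -16.5, 0, -67.3, 33.9, -16.5, 0, -67.3]
}}

```text
t: 0.87
tool_pos: [0.4526, -0.3016, 0.2186]
orientation: [2.401, 2.026, 0.0]
force: [0.3, -0.6, 0.7]
opening: 0.093
gripper_force: 0.0
```

```bash
cat >> h.py <<'E'
def to(x,y,z,yaw=90):
    """shift (cm) and roll (deg) from the measured pose to TCP x,y,z with tool x at heading yaw"""
    s=read_state();M=R.from_rotvec(s['orientation']).as_matrix()
    d=M.T@(np.array([x,y,z])-s['tool_pos'])*100
    h=np.degrees(np.arctan2(M[1,0],M[0,0]))
    print('t%.1f'%s['t'],'go',np.round(d,2),'roll',round((h-yaw+180)%360-180,1),'tilt',np.round(M[:,2],3))
E
python3 -c "
from h import *
to(.49,-.27,.22)"
```

```text
t0.9 go [ 3.75  3.16 -0.14] roll -9.7 tilt [ 0. -0. -1.]
```

Call:
{"name": "play_rows", "arguments": {
  "targets": [3.7, 3.2, 0, -9.7, 3.7, 3.2, 0, -9.7, 3.7, 3.2, 0, -9.7, 3.7, 3.2, 0, -9.7, 3.7, 3.2, 0, -9.7]
}}

```text
t: 1.28
tool_pos: [0.4888, -0.2733, 0.2184]
orientation: [-2.23, -2.212, 0.001]
force: [0.6, -0.8, -0.5]
opening: 0.093
gripper_force: 0.0
```

```bash
python3 - <<'E'
from h import *
c=cam('wrist');cv2.imwrite('pics/w1.png',c['image'][:,:,::-1])
to(.49,-.27,.22)
for col in('red','green','blue'):
    for b in blobs(c,col,60): print(col,[float(x) for x in b],np.round(ray(c,b[0],b[1],.05),3))
E
```

```text
t1.3 go [ 0.36  0.13 -0.15] roll -0.5 tilt [-0.001 -0.    -1.   ]
red [333.1, 190.8, 325.0, 183.0, 17.0, 17.0, 196.0] [ 0.547 -0.271  0.05 ]
green [351.2, 83.7, 341.0, 73.0, 22.0, 22.0, 381.0] [ 0.561 -0.16   0.05 ]
blue [215.3, 73.3, 204.0, 63.0, 23.0, 23.0, 358.0] [ 0.425 -0.149  0.05 ]
blue [472.7, 118.4, 458.0, 100.0, 29.0, 39.0, 566.0] [ 0.69  -0.195  0.05 ]
blue [3.7, 172.1, 0.0, 141.0, 12.0, 50.0, 332.0] [ 0.187 -0.246  0.05 ]
```

View pics/w1.png

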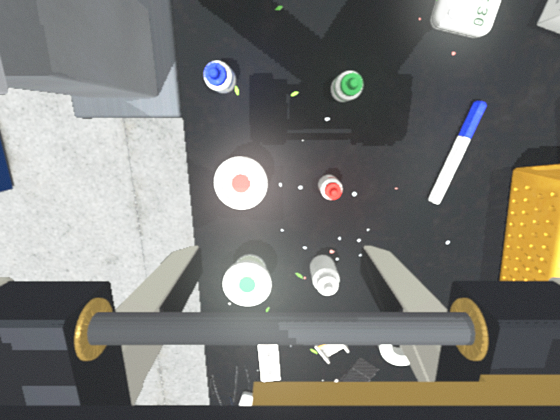

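The wrist view agrees with the top view to about 2 mm: blue (215,73), green (351,84), pink lid (241,183), red (333,191), green lid (247,284) and the white cap near (327,286).

```bash
cat pics/.x 2>/dev/null; python3 - <<'E'
from h import *
c=cam('wrist')
for n,col,box,z in [('pinklid','white',(205,145,275,215),.045),('greenlid','white',(215,250,278,312),.045),('wcap','white',(305,270,345,300),.067)]:
    for b in blobs(c,col,100,box): print(n,[float(x) for x in b],np.round(ray(c,b[0],b[1],z),3))
g=cv2.cvtColor(c['image'],cv2.COLOR_RGB2GRAY)
print('dots',np.round(ray(c,241,183,.045),3),np.round(ray(c,247,284.5,.045),3),'wcap',np.round(ray(c,327,287,.067),3))
to(.444,-.262,.10)
E
```

```text
pinklid [240.4, 182.3, 213.0, 156.0, 56.0, 54.0, 2146.0] [ 0.444 -0.261  0.045]
greenlid [247.2, 281.0, 222.0, 254.0, 50.0, 53.0, 1868.0] [ 0.447 -0.384  0.045]
wcap [325.6, 281.0, 310.0, 270.0, 30.0, 26.0, 619.0] [ 0.54  -0.373  0.067]
dots [ 0.445 -0.262  0.045] [ 0.446 -0.389  0.045] wcap [ 0.542 -0.381  0.067]
t1.4 go [ 1.13 -4.47 11.86] roll -0.5 tilt [-0. -0. -1.]
```

Call:
{"name": "play_rows", "arguments": {
  "targets": [1.1, -4.5, 6, -0.5, 1.1, -4.5, 11, -0.5, 1.1, -4.5, 11, -0.5, 1.1, -4.5, 14, -0.5, 1.1, -4.5, 17, -0.5, 1.1, -4.5, 19.8, -0.5, 1.1, -4.5, 19.8, -0.5, 1.1, -4.5, 19.8, -0.5],
  "grip": 9.3
}}

```text
t: 2.05
tool_pos: [0.4427, -0.2612, 0.0195]
orientation: [-2.218, -2.22, 0.001]
force: [0.6, 0.5, 0.6]
opening: 0.0933
gripper_force: 0.0
```

```bash
python3 -c "
from h import *
to(.444,-.262,.02)"
```

```text
t2.0 go [-0.08  0.13 -0.05] roll 0.0 tilt [-0.003  0.002 -1.   ]
```

Call:
{"name": "play_rows", "arguments": {
  "targets": [0, 0.1, 0, 0, 0, 0.1, 0, 0, 0, 0.1, 0, 0, 0, 0.1, 0, 0, 0, 0.1, 0, 0, 0, 0.1, 0, 0, 0, 0.1, 0, 0, 0, 0.1, 0, 0],
  "grip": 4.5,
  "grip_force": 20
}}

```text
t: 2.72
tool_pos: [0.446, -0.2615, 0.0213]
orientation: [2.217, 2.224, 0.0]
force: [-0.4, 0.2, 5.9]
opening: 0.057
gripper_force: 20.0
```

Call:
{"name": "play_rows", "arguments": {
  "targets": [0, 0, -2, 0, 0, 0, -5, 0, 0, 0, -8, 0, 0, 0, -11, 0, 0, 0, -12, 0, 0, 0, -12, 0]
}}

```text
t: 3.22
tool_pos: [0.4476, -0.2626, 0.1439]
orientation: [2.214, 2.221, 0.002]
force: [0.3, 0.4, -0.6]
opening: 0.0566
gripper_force: 20.0
```

```bash
python3 -c "
from h import *
c=cam('wrist');cv2.imwrite('pics/w2.png',c['image'][:,:,::-1])
to(.546,.20,.14,90)"
```

```text
t3.3 go [46.15 10.1   0.09] roll 0.2 tilt [ 0.002 -0.001 -1.   ]
```

View pics/w2.png

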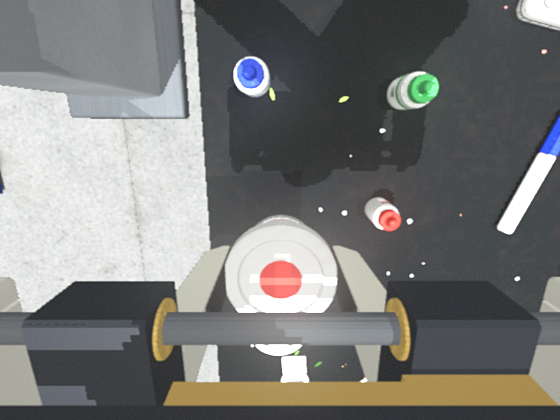

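The pink cup is held upright between the pads with its lid dot at (281,280). Next I move over to the red tray.

Call:
{"name": "play_rows", "arguments": {
  "targets": [46, 10, -4, 0, 46, 10, -4, 0, 46, 10, -4, 0, 46, 10, -4, 0, 46, 10, -4, 0, 46, 10, -4, 0, 46, 10, -4, 0, 46, 10, -4, 0]
}}

```text
t: 3.93
tool_pos: [0.5137, 0.0655, 0.1659]
orientation: [-2.216, -2.223, 0.005]
force: [0.8, -0.1, -0.9]
opening: 0.0568
gripper_force: 20.0
```

```bash
python3 -c "
from h import *
to(.546,.20,.18,90)"
```

```text
t3.9 go [13.44  3.27 -1.43] roll 0.2 tilt [-0.004 -0.    -1.   ]
```

Call:
{"name": "play_rows", "arguments": {
  "targets": [13, 3, -1.4, 0, 13, 3, -1.4, 0, 13, 3, -1.4, 0, 13, 3, -1.4, 0, 13, 3, -1.4, 0, 13, 3, -1.4, 0]
}}

```text
t: 4.43
tool_pos: [0.5435, 0.1934, 0.1799]
orientation: [-2.215, -2.225, 0.006]
force: [-0.1, -0.4, -1.4]
opening: 0.0569
gripper_force: 20.0
```

```bash
python3 - <<'E'
from h import *
c=cam('wrist');cv2.imwrite('pics/w3.png',c['image'][:,:,::-1]);np.save('pics/w3.npy',c['cam_to_world'])
to(.546,.20,.18,90)
m=mask(c,'red');m[230:]=0
n,l,st,ce=cv2.connectedComponentsWithStats(m.astype(np.uint8))
print([(st[i].tolist(),ce[i].round().tolist()) for i in range(1,n) if st[i][4]>200])
p=np.argwhere(m)[:,::-1]
w=np.array([ray(c,*q,.021)[:2] for q in p],np.float32)
print(cv2.minAreaRect(w*1000))
E
```

```text
t4.5 go [0.75 0.24 0.03] roll 0.2 tilt [-0.004 -0.002 -1.   ]
[([237, 0, 95, 174, 3234], [287.0, 104.0])]
((548.9783935546875, 298.5155944824219), (87.98535919189453, 160.54275512695312), 2.121896505355835)
```

View pics/w3.png

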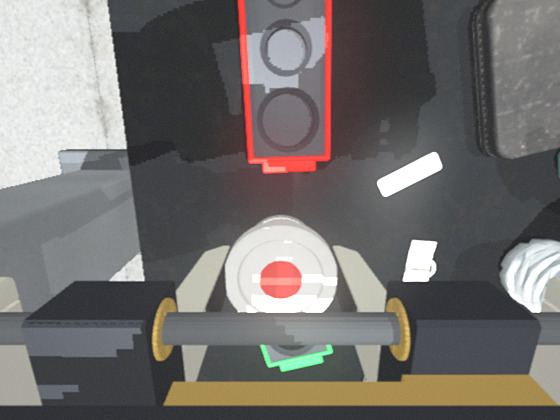

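The red tray's near corners are at (248,162) and (330,158). Its cup well is at about (288,119) and the middle well at about (287,48).

```bash
python3 - <<'E'
from h import *
c=cam('wrist')
a=ray(c,248,162,.021);b=ray(c,330,158,.021);print('corners',a.round(4),b.round(4),np.linalg.norm(a-b))
for u,v in[(288,119),(287,48)]:print(ray(c,u,v,.019).round(4))
m=mask(c,'red')
L=[];Rr=[]
for r in range(5,155):
    x=np.flatnonzero(m[r,200:360])+200
    L.append(ray(c,x.min(),r,.021));Rr.append(ray(c,x.max(),r,.021))
L=np.array(L);Rr=np.array(Rr);mid=(L+Rr)/2
k=np.polyfit(mid[:,1],mid[:,0],1);print('axis x=',k,'width',(Rr-L)[:,0].mean(),'yaw',np.degrees(np.arctan(-k[0])))
yaw=np.arctan(-k[0]);ax=np.array([-np.sin(yaw),np.cos(yaw)])
e=((a+b)/2)[:2]
print('origin',e+102*ax/1000,'cup',e+42*ax/1000,'white',e+108*ax/1000,'redb',e+162*ax/1000)
t=e+42*ax/1000
print('dot rel tcp',ray(c,281,280,c['cam_to_world'][2,3]-.1678+.025)[:2]-read_state()['tool_pos'][:2])
to(*t,.10,90+np.degrees(yaw))
E
```

```text
corners [0.5091 0.2284 0.021 ] [0.5952 0.2328 0.021 ] 0.08617985241204316
[0.5508 0.2719 0.019 ]
[0.5493 0.3372 0.019 ]
axis x= [-0.03882761  0.5604469 ] width 0.08665611043681967 yaw 2.223541258313628
origin [0.54816237 0.33256466] cup [0.55049027 0.27260983] white [0.54792958 0.33856014] redb [0.54583447 0.39251948]
dot rel tcp [ 0.00046744 -0.00035869]
t4.5 go [8.06 0.7  8.08] roll -2.1 tilt [-0.003 -0.001 -1.   ]
```

Call:
{"name": "play_rows", "arguments": {
  "targets": [8.1, 0.7, 2, -2.1, 8.1, 0.7, 5, -2.1, 8.1, 0.7, 8, -2.1, 8.1, 0.7, 10, -2.1, 8.1, 0.7, 12, -2.1, 8.1, 0.7, 12, -2.1, 8.1, 0.7, 12, -2.1]
}}

```text
t: 5.12
tool_pos: [0.5505, 0.2725, 0.0613]
orientation: [-2.178, -2.262, 0.006]
force: [-0.8, -0.8, 0.5]
opening: 0.0566
gripper_force: 20.0
```

```bash
python3 -c "
from h import *
to(.5505,.2725,.0255,92.2)"
```

```text
t5.1 go [0.   0.02 3.58] roll -0.0 tilt [-0.003 -0.002 -1.   ]
```

Call:
{"name": "play_rows", "arguments": {
  "targets": [0, 0, 1, 0, 0, 0, 2, 0, 0, 0, 2.8, 0, 0, 0, 3.4, 0, 0, 0, 3.6, 0, 0, 0, 3.6, 0]
}}

```text
t: 5.62
tool_pos: [0.5511, 0.2744, 0.0261]
orientation: [-2.177, -2.265, 0.002]
force: [0.4, -0.8, -1.3]
opening: 0.0566
gripper_force: 20.0
```

Call:
{"name": "play_rows", "arguments": {
  "targets": [0, 0, 0, 0, 0, 0, 0, 0, 0, 0, 0, 0, 0, 0, 0, 0, 0, 0, 0, 0],
  "grip": 9.3
}}

```text
t: 6.03
tool_pos: [0.5519, 0.2747, 0.0273]
orientation: [2.177, 2.265, 0.001]
force: [-0.1, -0.2, -0.3]
opening: 0.0855
gripper_force: 0.0
```

Call:
{"name": "play_rows", "arguments": {
  "targets": [0, 0, -3, 0, 0, 0, -6, 0, 0, 0, -10, 0, 0, 0, -14, 0, 0, 0, -17, 0, 0, 0, -17, 0, 0, 0, -17, 0]
}}

```text
t: 6.62
tool_pos: [0.5533, 0.2753, 0.2003]
orientation: [2.175, 2.263, 0.009]
force: [-0.4, 1.3, 0.1]
opening: 0.0929
gripper_force: 0.0
```

```bash
python3 - <<'E'
from h import *
c=cam('wrist');cv2.imwrite('pics/w4.png',c['image'][:,:,::-1])
for b in blobs(c,'red',100): print([float(x) for x in b],ray(c,b[0],b[1],.049).round(4))
to(.53,-.25,.20,90)
E
```

```text
[274.5, 105.9, 233.0, 25.0, 87.0, 214.0, 3957.0] [0.5451 0.3671 0.049 ]
t6.7 go [-52.34  -4.28  -0.28] roll 2.3 tilt [ 0.002  0.001 -1.   ]
```

View pics/w4.png

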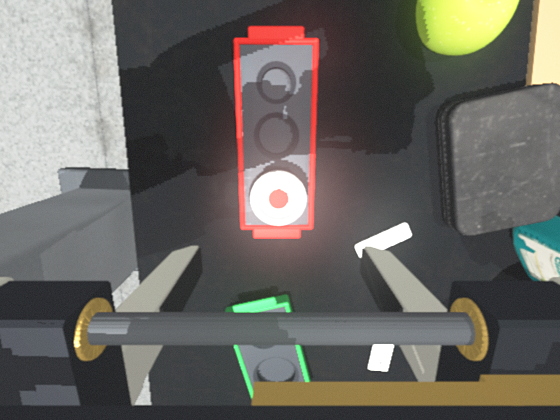

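The pink cup sits in its well with its dot at (279,198). The empty wells show at (276,132) and (276,83), and the green tray at the bottom.

```bash
python3 - <<'E'
from h import *
c=cam('wrist')
for n,u,v,z in[('cup',279,198,.049),('w',276,132,.019),('r',276,83,.019),('tl',234,39,.021),('tr',319,38,.021),('bl',241,230,.021),('br',314,230,.021)]:print(n,ray(c,u,v,z).round(4))
to(.53,-.25,.20,90)
E
```

```text
cup [0.551  0.2747 0.049 ]
w [0.5452 0.3408 0.019 ]
r [0.5435 0.3902 0.019 ]
tl [0.5003 0.4291 0.021 ]
tr [0.5849 0.4333 0.021 ]
bl [0.5078 0.2273 0.021 ]
br [0.5939 0.2306 0.021 ]
t6.7 go [-52.31  -4.19  -0.39] roll 2.3 tilt [-0.001 -0.    -1.   ]
```

Call:
{"name": "play_rows", "arguments": {
  "targets": [-49, -4, 0, 2.3, -49, -4, 0, 2.3, -49, -4, 0, 2.3, -49, -4, 0, 2.3, -49, -4, 0, 2.3, -49, -4, 0, 2.3, -49, -4, 0, 2.3, -49, -4, 0, 2.3]
}}

```text
t: 7.38
tool_pos: [0.5358, -0.0601, 0.1944]
orientation: [-2.219, -2.219, 0.003]
force: [0.3, -1.2, 0.3]
opening: 0.0933
gripper_force: 0.0
```

```bash
python3 -c "
from h import *
to(.548,-.27,.10,90)"
```

```text
t7.4 go [-21.     1.26   9.42] roll -0.0 tilt [-0.004  0.001 -1.   ]
```

Call:
{"name": "play_rows", "arguments": {
  "targets": [-21, 1.2, 0, 0, -21, 1.2, 0, 0, -21, 1.2, 0, 0, -21, 1.2, 2, 0, -21, 1.2, 4, 0, -21, 1.2, 8, 0, -21, 1.2, 8, 0, -21, 1.2, 8, 0]
}}

```text
t: 8.05
tool_pos: [0.5455, -0.2668, 0.1106]
orientation: [-2.216, -2.211, 0.004]
force: [0.8, 0.1, 0.1]
opening: 0.0929
gripper_force: 0.0
```

```bash
python3 - <<'E'
from h import *
c=cam('wrist');cv2.imwrite('pics/w5.png',c['image'][:,:,::-1])
for b in blobs(c,'red',100): print([float(x) for x in b],ray(c,b[0],b[1],.05).round(4))
to(.548,-.271,.02,90)
E
```

```text
[284.7, 228.5, 274.0, 217.0, 22.0, 24.0, 390.0] [ 0.5485 -0.2694  0.05  ]
t8.1 go [-0.44  0.1   9.39] roll -0.1 tilt [-0.006  0.004 -1.   ]
```

View pics/w5.png

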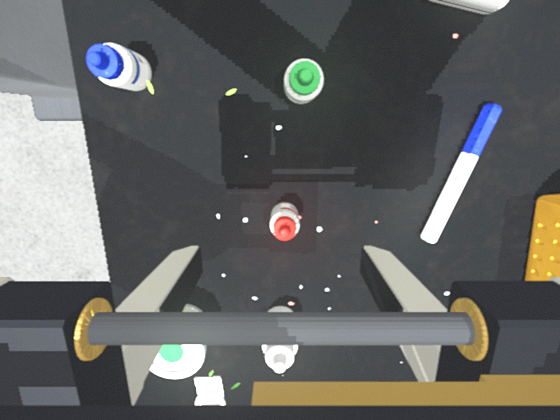

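The red cap is centred between the fingers at (285,228), with nothing in the way of them.

Call:
{"name": "play_rows", "arguments": {
  "targets": [-0.3, 0.2, 3, 0, -0.3, 0.2, 6, 0, -0.3, 0.2, 8, 0, -0.3, 0.2, 9.1, 0, -0.3, 0.2, 9.1, 0, -0.3, 0.2, 9.1, 0]
}}

```text
t: 8.6
tool_pos: [0.5525, -0.271, 0.0274]
orientation: [2.22, 2.222, 0.001]
force: [0.0, -0.4, 1.0]
opening: 0.093
gripper_force: 0.0
```

Call:
{"name": "play_rows", "arguments": {
  "targets": [0, 0, 0, 0, 0, 0, 0, 0, 0, 0, 0, 0, 0, 0, 0, 0, 0, 0, 0, 0, 0, 0, 0, 0, 0, 0, 0, 0, 0, 0, 0, 0],
  "grip": 1.8,
  "grip_force": 15
}}

```text
t: 9.27
tool_pos: [0.5515, -0.2715, 0.0258]
orientation: [-2.222, -2.221, 0.0]
force: [0.3, -0.0, -0.6]
opening: 0.0443
gripper_force: 0.0
```

```bash
python3 -c "
from h import *
s=read_state();print(s['gripper_force'],s['opening'])
to(.545,-.27,.14,90)"
```

```text
0.0 0.04426768522102108
t9.3 go [  0.15  -0.65 -11.42] roll -0.0 tilt [-0.  0. -1.]
```

Call:
{"name": "play_rows", "arguments": {
  "targets": [0, -0.3, 0.6, 0, 0, -0.3, 0.6, 0, 0, -0.3, 0.6, 0, 0, -0.3, 0.6, 0, 0, -0.3, 0.6, 0, 0, -0.3, 0.6, 0, 0, -0.3, 0.6, 0, 0, -0.3, 0.6, 0]
}}

```text
t: 9.93
tool_pos: [0.5487, -0.2716, 0.02]
orientation: [2.222, 2.221, 0.0]
force: [0.1, 0.4, -0.5]
opening: 0.0239
gripper_force: 15.0
```

Call:
{"name": "play_rows", "arguments": {
  "targets": [0, 0, -3, 0, 0, 0, -6, 0, 0, 0, -9, 0, 0, 0, -12, 0, 0, 0, -15, 0, 0, 0, -15, 0]
}}

```text
t: 10.43
tool_pos: [0.552, -0.2734, 0.1782]
orientation: [2.214, 2.213, 0.004]
force: [0.6, -1.5, 1.2]
opening: 0.0238
gripper_force: 15.0
```

```bash
python3 - <<'E'
from h import *
c=cam('wrist')
for b in blobs(c,'red',100): print([float(x) for x in b],ray(c,b[0],b[1],read_state()['tool_pos'][2]+.028).round(4))
to(.545,.391,.16,92.2)
E
```

```text
[281.2, 277.2, 264.0, 259.0, 36.0, 37.0, 1045.0] [ 0.5525 -0.2726  0.203 ]
t10.5 go [66.4  -0.65  1.2 ] roll -2.2 tilt [ 0.007 -0.004 -1.   ]
```

Call:
{"name": "play_rows", "arguments": {
  "targets": [66, -0.6, 0, -2.2, 66, -0.6, 0, -2.2, 66, -0.6, 0, -2.2, 66, -0.6, 0, -2.2, 66, -0.6, 0, -2.2, 66, -0.6, 0, -2.2, 66, -0.6, 0, -2.2, 66, -0.6, 0, -2.2]
}}

```text
t: 11.15
tool_pos: [0.5445, 0.0638, 0.1684]
orientation: [-2.178, -2.262, 0.002]
force: [1.2, 0.2, -0.0]
opening: 0.0237
gripper_force: 15.0
```

```bash
python3 -c "
from h import *
to(.5447,.391,.16,92.2)"
```

```text
t11.2 go [32.7   1.26  0.84] roll -0.0 tilt [-0.002 -0.    -1.   ]
```

Call:
{"name": "play_rows", "arguments": {
  "targets": [32, 1.2, 0.8, 0, 32, 1.2, 0.8, 0, 32, 1.2, 0.8, 0, 32, 1.2, 0.8, 0, 32, 1.2, 0.8, 0, 32, 1.2, 0.8, 0, 32, 1.2, 0.8, 0, 32, 1.2, 0.8, 0]
}}

```text
t: 11.82
tool_pos: [0.5439, 0.3853, 0.1598]
orientation: [-2.176, -2.264, 0.003]
force: [0.7, -0.8, 0.4]
opening: 0.0239
gripper_force: 15.0
```

```bash
python3 -c "
from h import *
to(.5447,.391,.06,92.2)"
```

```text
t11.8 go [0.57 0.13 9.98] roll 0.1 tilt [-0.002 -0.    -1.   ]
```

Call:
{"name": "play_rows", "arguments": {
  "targets": [0.5, 0.1, 3, 0, 0.5, 0.1, 6, 0, 0.5, 0.1, 9, 0, 0.5, 0.1, 10.8, 0, 0.5, 0.1, 10.8, 0, 0.5, 0.1, 10.8, 0, 0.5, 0.1, 10.8, 0]
}}

```text
t: 12.4
tool_pos: [0.5469, 0.3873, 0.0548]
orientation: [2.179, 2.263, 0.002]
force: [0.1, -0.0, 0.1]
opening: 0.0237
gripper_force: 15.0
```

```bash
python3 -c "
from h import *
to(.5447,.391,.0245,92.2)"
```

```text
t12.4 go [ 0.37 -0.21  3.03] roll -0.0 tilt [ 0.001  0.001 -1.   ]
```

Call:
{"name": "play_rows", "arguments": {
  "targets": [0.3, -0.2, 0.3, 0, 0.3, -0.2, 1, 0, 0.3, -0.2, 1.8, 0, 0.3, -0.2, 2.5, 0, 0.3, -0.2, 3.0, 0, 0.3, -0.2, 3.0, 0, 0.3, -0.2, 3.0, 0]
}}

```text
t: 12.98
tool_pos: [0.544, 0.3898, 0.0232]
orientation: [-2.179, -2.263, 0.001]
force: [1.1, 0.2, -0.9]
opening: 0.0237
gripper_force: 15.0
```

Call:
{"name": "play_rows", "arguments": {
  "targets": [0, 0, 0, 0, 0, 0, 0, 0, 0, 0, 0, 0, 0, 0, 0, 0],
  "grip": 7
}}

```text
t: 13.32
tool_pos: [0.5444, 0.39, 0.024]
orientation: [2.179, 2.263, 0.0]
force: [-0.0, -0.7, -1.1]
opening: 0.0462
gripper_force: 0.0
```

Call:
{"name": "play_rows", "arguments": {
  "targets": [0, 0, -3, 0, 0, 0, -7, 0, 0, 0, -11, 0, 0, 0, -15, 0, 0, 0, -17, 0, 0, 0, -17, 0],
  "grip": 9.3
}}

```text
t: 13.82
tool_pos: [0.5474, 0.392, 0.2024]
orientation: [2.177, 2.261, 0.018]
force: [0.6, 0.1, -0.2]
opening: 0.0859
gripper_force: 0.0
```

```bash
python3 - <<'E'
from h import *
c=cam('wrist');cv2.imwrite('pics/w6.png',c['image'][:,:,::-1])
for b in blobs(c,'red',100): print([float(x) for x in b],ray(c,b[0],b[1],.053).round(4))
to(.543,-.37,.20,90)
E
```

```text
[276.7, 206.1, 238.0, 145.0, 78.0, 168.0, 2813.0] [0.5455 0.3837 0.053 ]
[276.2, 199.9, 269.0, 192.0, 16.0, 17.0, 223.0] [0.5448 0.3904 0.053 ]
[279.1, 295.9, 271.0, 289.0, 17.0, 15.0, 192.0] [0.5519 0.2762 0.053 ]
t13.9 go [-76.05  -3.21  -0.44] roll 2.2 tilt [ 0.007  0.004 -1.   ]
```

View pics/w6.png

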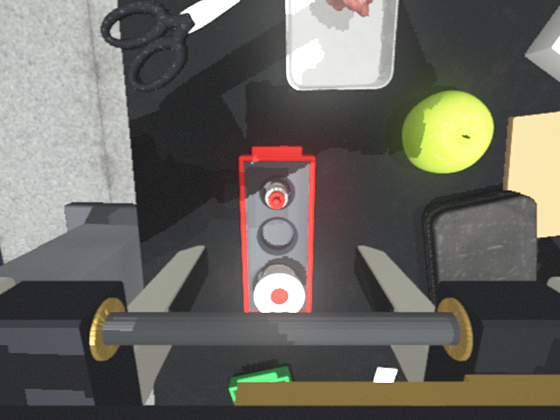

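The red bottle stands in its well at (276,200). The pink cup is at (279,296) and the empty white-bottle well at (278,236).

Call:
{"name": "play_rows", "arguments": {
  "targets": [-76, -3.2, 0, 2.2, -76, -3.2, 0, 2.2, -76, -3.2, 0, 2.2, -76, -3.2, 0, 2.2, -76, -3.2, 0, 2.2, -76, -3.2, 0, 2.2, -76, -3.2, 0, 2.2, -76, -3.2, 0, 2.2]
}}

```text
t: 14.53
tool_pos: [0.5414, 0.0548, 0.1919]
orientation: [-2.22, -2.22, 0.003]
force: [1.0, -0.3, 0.3]
opening: 0.0928
gripper_force: 0.0
```

```bash
python3 -c "
from h import *
to(.543,-.36,.20,90)"
```

```text
t14.5 go [-41.48   0.17  -0.8 ] roll -0.0 tilt [-0.003 -0.    -1.   ]
```

Call:
{"name": "play_rows", "arguments": {
  "targets": [-41, 0.2, 0, 0, -41, 0.2, 0, 0, -41, 0.2, 0, 0, -41, 0.2, 0, 0, -41, 0.2, 0, 0, -41, 0.2, 0, 0, -41, 0.2, 0, 0, -41, 0.2, 0, 0]
}}

```text
t: 15.2
tool_pos: [0.5431, -0.2782, 0.1918]
orientation: [-2.22, -2.219, 0.001]
force: [1.1, -0.2, 0.3]
opening: 0.0926
gripper_force: 0.0
```

Call:
{"name": "play_rows", "arguments": {
  "targets": [-9, 0, 1, 0, -9, 0, 3, 0, -9, 0, 6, 0, -9, 0, 8, 0, -9, 0, 8, 0, -9, 0, 8, 0]
}}

```text
t: 15.7
tool_pos: [0.5423, -0.3653, 0.1106]
orientation: [-2.218, -2.216, 0.001]
force: [0.1, 0.8, -0.2]
opening: 0.0928
gripper_force: 0.0
```

```bash
python3 - <<'E'
from h import *
c=cam('wrist');cv2.imwrite('pics/w7.png',c['image'][:,:,::-1])
for b in blobs(c,'white',100,(215,150,345,300)): print([float(x) for x in b],ray(c,b[0],b[1],.05).round(4))
to(.543,-.387,.02,90)
E
```

```text
[282.3, 239.8, 262.0, 213.0, 41.0, 55.0, 1754.0] [ 0.5438 -0.3774  0.05  ]
t15.8 go [-2.12 -0.08  9.33] roll -0.0 tilt [-0.001  0.001 -1.   ]
```

View pics/w7.png

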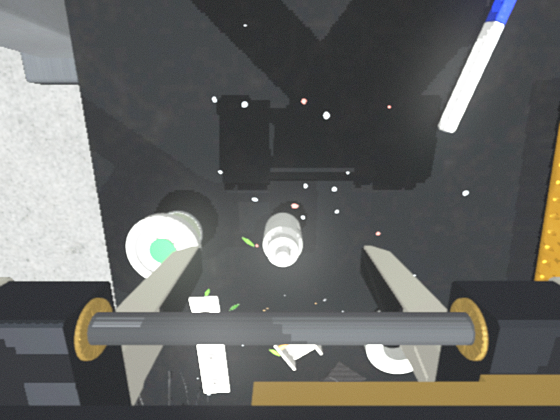

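The white bottle is centred with its cap top at about (283,251). The green cup at (162,248) is close on the left, so I use a 6 cm opening.

```bash
python3 - <<'E'
from h import *
c=cam('wrist')
print(ray(c,283,251,.067).round(4),ray(c,162,249,.045).round(4),ray(c,282,215,.02).round(4))
to(.543,-.386,.02,90)
E
```

```text
[ 0.5461 -0.3816  0.067 ] [ 0.4465 -0.3893  0.045 ] [ 0.5454 -0.3677  0.02  ]
t15.8 go [-1.96 -0.2   9.5 ] roll 0.0 tilt [ 0.001 -0.001 -1.   ]
```

Call:
{"name": "play_rows", "arguments": {
  "targets": [-1.9, 0, 0, 0, -1.9, 0, 0, 0, -1.9, 0, 0, 0, -1.9, 0, 0, 0, -1.9, 0, 0, 0],
  "grip": 6
}}

```text
t: 16.22
tool_pos: [0.5449, -0.3851, 0.1149]
orientation: [2.22, 2.221, 0.001]
force: [-0.6, -0.9, 0.1]
opening: 0.0644
gripper_force: 0.0
```

Call:
{"name": "play_rows", "arguments": {
  "targets": [0.2, 0, 3, 0, 0.2, 0, 6, 0, 0.2, 0, 8.5, 0, 0.2, 0, 9.5, 0, 0.2, 0, 9.5, 0, 0.2, 0, 9.5, 0]
}}

```text
t: 16.72
tool_pos: [0.5444, -0.3834, 0.0193]
orientation: [-2.221, -2.221, 0.0]
force: [0.2, -0.1, 0.6]
opening: 0.0602
gripper_force: 0.0
```

Call:
{"name": "play_rows", "arguments": {
  "targets": [0, 0, 0, 0, 0, 0, 0, 0, 0, 0, 0, 0, 0, 0, 0, 0, 0, 0, 0, 0, 0, 0, 0, 0, 0, 0, 0, 0],
  "grip": 2.6
}}

```text
t: 17.3
tool_pos: [0.5448, -0.3841, 0.0199]
orientation: [2.221, 2.22, 0.0]
force: [-0.9, 0.3, 5.8]
opening: 0.0324
gripper_force: 15.0
```

Call:
{"name": "play_rows", "arguments": {
  "targets": [0, 0, -3, 0, 0, 0, -6, 0, 0, 0, -9, 0, 0, 0, -12, 0, 0, 0, -15, 0, 0, 0, -15, 0]
}}

```text
t: 17.8
tool_pos: [0.5471, -0.3859, 0.1772]
orientation: [2.214, 2.213, 0.002]
force: [0.9, -0.7, 1.4]
opening: 0.0319
gripper_force: 15.0
```

```bash
python3 - <<'E'
from h import *
c=cam('wrist');cv2.imwrite('pics/w8.png',c['image'][:,:,::-1])
to(.547,.337,.16,92.2)
E
```

```text
t17.9 go [7.224e+01 2.000e-02 1.030e+00] roll -2.2 tilt [ 0.006 -0.005 -1.   ]
```

View pics/w8.png

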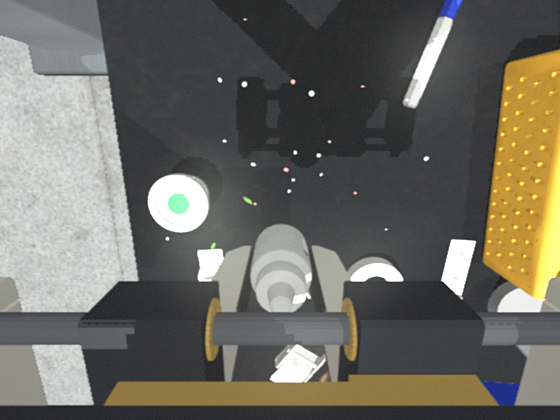

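The white bottle is held upright with its cap at about (282,290).

Call:
{"name": "play_rows", "arguments": {
  "targets": [72, 0, 0.8, -2.2, 72, 0, 0.8, -2.2, 72, 0, 0.8, -2.2, 72, 0, 0.8, -2.2, 72, 0, 0.8, -2.2, 72, 0, 0.8, -2.2, 72, 0, 0.8, -2.2, 72, 0, 0.8, -2.2]
}}

```text
t: 18.52
tool_pos: [0.5432, -0.0483, 0.1636]
orientation: [-2.178, -2.262, 0.002]
force: [0.5, -0.0, -0.9]
opening: 0.0321
gripper_force: 15.0
```

```bash
python3 -c "
from h import *
c=cam('wrist');print('cap off',ray(c,281.5,291,read_state()['tool_pos'][2]+.047)-read_state()['tool_pos'])
to(.547,.337,.16,92.2)"
```

```text
cap off [ 0.00080241 -0.00165966  0.047     ]
t18.6 go [37.74  1.97  0.52] roll 0.2 tilt [-0.002  0.005 -1.   ]
```

Call:
{"name": "play_rows", "arguments": {
  "targets": [37.5, 1.9, 0.4, 0, 37.5, 1.9, 0.4, 0, 37.5, 1.9, 0.4, 0, 37.5, 1.9, 0.4, 0, 37.5, 1.9, 0.4, 0, 37.5, 1.9, 0.4, 0, 37.5, 1.9, 0.4, 0, 37.5, 1.9, 0.4, 0]
}}

```text
t: 19.23
tool_pos: [0.5477, 0.2845, 0.16]
orientation: [-2.178, -2.263, 0.003]
force: [0.4, 0.3, -0.1]
opening: 0.0323
gripper_force: 15.0
```

```bash
python3 -c "
from h import *
to(.547,.3375,.075,92.2)"
```

```text
t19.2 go [5.31 0.15 8.49] roll -0.0 tilt [-0.002 -0.001 -1.   ]
```

Call:
{"name": "play_rows", "arguments": {
  "targets": [5.3, 0.1, 0, 0, 5.3, 0.1, 0, 0, 5.3, 0.1, 2, 0, 5.3, 0.1, 5, 0, 5.3, 0.1, 8.5, 0, 5.3, 0.1, 8.5, 0, 5.3, 0.1, 8.5, 0]
}}

```text
t: 19.82
tool_pos: [0.5451, 0.334, 0.0731]
orientation: [-2.178, -2.261, 0.011]
force: [0.6, -1.4, 0.2]
opening: 0.032
gripper_force: 15.0
```

```bash
python3 -c "
from h import *
to(.547,.3375,.0242,92.2)"
```

```text
t19.8 go [0.36 0.24 4.89] roll -0.0 tilt [-0.007 -0.004 -1.   ]
```

Call:
{"name": "play_rows", "arguments": {
  "targets": [0.3, 0.2, 0.5, 0, 0.3, 0.2, 1.5, 0, 0.3, 0.2, 2.5, 0, 0.3, 0.2, 3.5, 0, 0.3, 0.2, 4.3, 0, 0.3, 0.2, 4.8, 0, 0.3, 0.2, 4.8, 0, 0.3, 0.2, 4.8, 0]
}}

```text
t: 20.48
tool_pos: [0.5492, 0.3388, 0.0281]
orientation: [-2.179, -2.263, 0.001]
force: [-0.0, -0.4, 0.6]
opening: 0.0324
gripper_force: 15.0
```

Call:
{"name": "play_rows", "arguments": {
  "targets": [0, -0.1, 0.3, 0, 0, -0.1, 0.3, 0, 0, -0.1, 0.3, 0]
}}

```text
t: 20.73
tool_pos: [0.5487, 0.3391, 0.0259]
orientation: [2.179, 2.263, 0.001]
force: [-0.3, -0.4, -0.3]
opening: 0.0323
gripper_force: 15.0
```

Call:
{"name": "play_rows", "arguments": {
  "targets": [0, 0, 0, 0, 0, 0, 0, 0, 0, 0, 0, 0, 0, 0, 0, 0],
  "grip": 7
}}

```text
t: 21.07
tool_pos: [0.5487, 0.339, 0.0258]
orientation: [2.179, 2.263, 0.001]
force: [0.5, -0.2, 0.4]
opening: 0.0544
gripper_force: 0.0
```

Call:
{"name": "play_rows", "arguments": {
  "targets": [0, 0, -3, 0, 0, 0, -7, 0, 0, 0, -11, 0, 0, 0, -15, 0, 0, 0, -17, 0, 0, 0, -17, 0],
  "grip": 9.3
}}

```text
t: 21.57
tool_pos: [0.5518, 0.3407, 0.2039]
orientation: [2.176, 2.261, 0.017]
force: [0.5, 0.5, 1.3]
opening: 0.0918
gripper_force: 0.0
```

```bash
python3 - <<'E'
from h import *
c=cam('wrist');cv2.imwrite('pics/w9.png',c['image'][:,:,::-1])
to(.447,-.36,.20,90)
E
```

```text
t21.6 go [-69.56 -13.01  -0.29] roll 2.2 tilt [ 0.007  0.003 -1.   ]
```

View pics/w9.png

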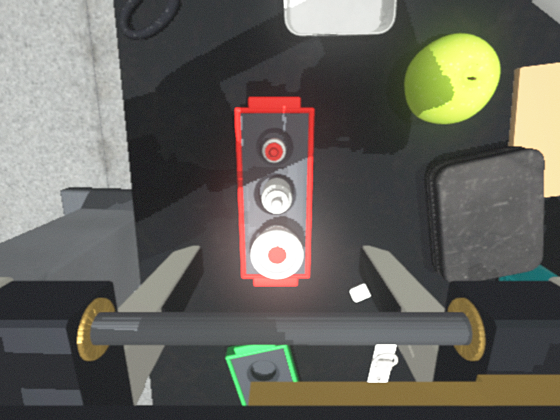

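The red kit looks complete: red (274,151), white (277,196) and the pink cup (277,255) are all in their wells. On the way back I stop to look at the green tray.

Call:
{"name": "play_rows", "arguments": {
  "targets": [-43, -1, 0, 2.2, -43, -1, 0, 2.2, -43, -1, 0, 2.2, -43, -1, 0, 2.2, -43, -1, 0, 2.2, -43, -1, 0, 2.2, -43, -1, 0, 2.2, -43, -1, 0, 2.2]
}}

```text
t: 22.28
tool_pos: [0.5521, 0.0039, 0.1937]
orientation: [-2.22, -2.22, 0.003]
force: [0.9, 0.1, -0.1]
opening: 0.0927
gripper_force: 0.0
```

Call:
{"name": "play_rows", "arguments": {
  "targets": [-8.5, 0, 0, 0, -8.5, 0, 0, 0, -8.5, 0, 0, 0, -8.5, 0, 0, 0, -8.5, 0, 0, 0]
}}

```text
t: 22.7
tool_pos: [0.5527, -0.0789, 0.1941]
orientation: [-2.222, -2.218, 0.001]
force: [-0.7, 0.2, -0.6]
opening: 0.093
gripper_force: 0.0
```

```bash
python3 - <<'E'
from h import *
c=cam('wrist');cv2.imwrite('pics/w10.png',c['image'][:,:,::-1])
bs=blobs(c,'green',300);print([[float(x) for x in b] for b in bs])
m=mask(c,'green');n,l,st,ce=cv2.connectedComponentsWithStats(m.astype(np.uint8))
i=1+np.argmax(st[1:,4]);p=np.argwhere(l==i)[:,::-1]
w=np.array([ray(c,*q,.021)[:2] for q in p],np.float32)
print(cv2.minAreaRect(w*1000));to(.447,-.36,.20,90)
E
```

```text
[[280.1, 92.4, 212.0, 0.0, 124.0, 159.0, 3062.0], [289.1, 268.9, 279.0, 259.0, 21.0, 21.0, 321.0]]
((550.2672729492188, 44.24007797241211), (88.05718994140625, 161.23129272460938), 15.699692726135254)
t22.8 go [-28.18 -10.59  -0.56] roll -0.0 tilt [-0.002  0.001 -1.   ]
```

View pics/w10.png

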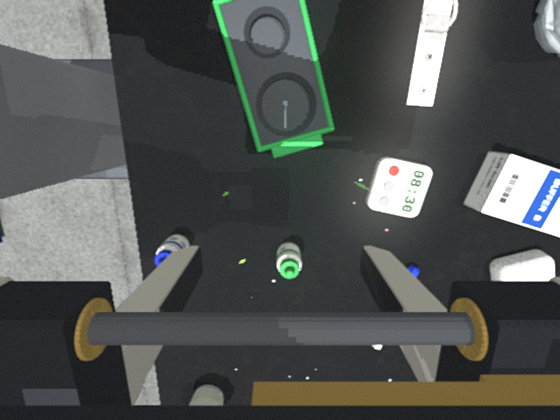

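The green tray's near corners are (258,152) and (334,128), its cup well (286,104) and its bottle well (268,33).

```bash
python3 - <<'E'
from h import *
c=cam('wrist')
P=lambda u,v,z=.021:ray(c,u,v,z)[:2]
a=P(258,152);b=P(334,128);print('c',a,b,np.linalg.norm(a-b))
for q in[(286,104),(268,33)]:print('well',P(*q,.019))
d=P(268,33,.019)-P(286,104,.019);print('dist',np.linalg.norm(d))
for e in(b-a,-(P(258,152)-P(216,6))[::-1]*[-1,1],(P(303,2)-P(334,128))[::-1]*[1,-1],d[::-1]*[1,-1]):print('yaw',np.degrees(np.arctan2(e[1],e[0])))
y=np.radians(15.7);ax=np.array([-np.sin(y),np.cos(y)]);mid=(a+b)/2
print('o',mid+.075*ax,'cup',mid+.039*ax,'bot',mid+.109*ax)
to(.447,-.36,.20,90)
E
```

```text
c [ 0.52848167 -0.03267369] [ 0.6099745  -0.00753865] 0.0852810134131715
well [0.55879643 0.01679656]
well [0.54074272 0.08326794]
dist 0.06887946427772444
yaw 17.14146878262816
yaw -164.89185075962257
yaw 16.785980481462925
yaw 15.195052781262573
o [0.54893305 0.05209571] cup [0.55867467 0.01743881] bot [0.53973264 0.08482723]
t22.8 go [-28.21 -10.64  -0.54] roll 0.1 tilt [-0.001  0.001 -1.   ]
```

Call:
{"name": "play_rows", "arguments": {
  "targets": [-31.1, -10.6, 0, 0, -31.1, -10.6, 0, 0, -31.1, -10.6, 0, 0, -31.1, -10.6, 0, 0, -31.1, -10.6, 0, 0, -31.1, -10.6, 0, 0, -31.1, -10.6, 0, 0, -31.1, -10.6, 0, 0]
}}

```text
t: 23.47
tool_pos: [0.4472, -0.3909, 0.1955]
orientation: [2.219, 2.223, -0.0]
force: [-0.1, -0.2, -0.6]
opening: 0.0926
gripper_force: 0.0
```

```bash
python3 -c "
from h import *
to(.4465,-.389,.08,90)"
```

```text
t23.5 go [ 0.19 -0.07 11.55] roll 0.1 tilt [ 0. -0. -1.]
```

Call:
{"name": "play_rows", "arguments": {
  "targets": [0.1, 0, 4, 0, 0.1, 0, 8, 0, 0.1, 0, 11, 0, 0.1, 0, 14, 0, 0.1, 0, 16.5, 0, 0.1, 0, 17.5, 0, 0.1, 0, 17.5, 0, 0.1, 0, 17.5, 0]
}}

```text
t: 24.13
tool_pos: [0.448, -0.3884, 0.021]
orientation: [-2.22, -2.222, -0.0]
force: [0.5, -0.3, 0.9]
opening: 0.0928
gripper_force: 0.0
```

Call:
{"name": "play_rows", "arguments": {
  "targets": [0, 0, 0, 0, 0, 0, 0, 0, 0, 0, 0, 0, 0, 0, 0, 0, 0, 0, 0, 0, 0, 0, 0, 0, 0, 0, 0, 0, 0, 0, 0, 0],
  "grip": 4.5,
  "grip_force": 20
}}

```text
t: 24.8
tool_pos: [0.4474, -0.3895, 0.0211]
orientation: [2.222, 2.22, -0.0]
force: [-0.3, 1.1, 4.4]
opening: 0.0576
gripper_force: 20.0
```

Call:
{"name": "play_rows", "arguments": {
  "targets": [0, 0, -3, 0, 0, 0, -6, 0, 0, 0, -9, 0, 0, 0, -12, 0, 0, 0, -15, 0, 0, 0, -15, 0]
}}

```text
t: 25.3
tool_pos: [0.4498, -0.3919, 0.1782]
orientation: [2.215, 2.214, -0.0]
force: [1.6, -0.5, 1.1]
opening: 0.0577
gripper_force: 20.0
```

```bash
python3 - <<'E'
from h import *
c=cam('wrist');s=read_state()
for b in blobs(c,'green',150): print([float(x) for x in b],ray(c,b[0],b[1],s['tool_pos'][2]+.025)-s['tool_pos'])
to(.5587,.017,.16,106)
E
```

```text
[280.9, 266.9, 261.0, 258.0, 40.0, 18.0, 497.0] [0.00117514 0.00446502 0.025     ]
[280.5, 288.7, 262.0, 284.0, 38.0, 11.0, 286.0] [ 0.00094558 -0.00829292  0.025     ]
t25.4 go [40.83 10.94  1.34] roll -16.0 tilt [ 0.005 -0.005 -1.   ]
```

Call:
{"name": "play_rows", "arguments": {
  "targets": [40.8, 10.9, 0.5, -16, 40.8, 10.9, 0.5, -16, 40.8, 10.9, 0.5, -16, 40.8, 10.9, 0.5, -16, 40.8, 10.9, 0.5, -16, 40.8, 10.9, 0.5, -16, 40.8, 10.9, 0.5, -16, 40.8, 10.9, 0.5, -16]
}}

```text
t: 26.02
tool_pos: [0.5326, -0.0651, 0.1648]
orientation: [-1.89, -2.507, 0.002]
force: [0.1, -0.0, -1.1]
opening: 0.0574
gripper_force: 20.0
```

```bash
python3 -c "
from h import *
to(.5587,.017,.07,106)"
```

```text
t26.0 go [7.16 4.79 9.48] roll -0.0 tilt [-0.002  0.001 -1.   ]
```

Call:
{"name": "play_rows", "arguments": {
  "targets": [7.2, 4.8, 0, 0, 7.2, 4.8, 0, 0, 7.2, 4.8, 2, 0, 7.2, 4.8, 5, 0, 7.2, 4.8, 8, 0, 7.2, 4.8, 9.5, 0, 7.2, 4.8, 9.5, 0, 7.2, 4.8, 9.5, 0]
}}

```text
t: 26.68
tool_pos: [0.5578, 0.0153, 0.0694]
orientation: [-1.889, -2.505, 0.004]
force: [0.8, 0.1, -0.2]
opening: 0.0574
gripper_force: 20.0
```

```bash
python3 -c "
from h import *
to(.5587,.017,.0255,106)"
```

```text
t26.7 go [0.13 0.15 4.39] roll -0.0 tilt [-0.005  0.    -1.   ]
```

Call:
{"name": "play_rows", "arguments": {
  "targets": [0.1, 0, 1, 0, 0.1, 0, 2, 0, 0.1, 0, 3, 0, 0.1, 0, 3.8, 0, 0.1, 0, 4.4, 0, 0.1, 0, 4.4, 0, 0.1, 0, 4.4, 0]
}}

```text
t: 27.27
tool_pos: [0.5591, 0.0161, 0.0272]
orientation: [-1.891, -2.508, 0.001]
force: [-0.2, 0.2, -1.2]
opening: 0.0573
gripper_force: 20.0
```

Call:
{"name": "play_rows", "arguments": {
  "targets": [0, 0, 0, 0, 0, 0, 0, 0]
}}

```text
t: 27.43
tool_pos: [0.5601, 0.0161, 0.0283]
orientation: [1.891, 2.508, 0.001]
force: [0.1, -1.2, -0.1]
opening: 0.0574
gripper_force: 20.0
```

Call:
{"name": "play_rows", "arguments": {
  "targets": [0, -0.1, 0.2, 0, 0, -0.1, 0.2, 0, 0, -0.1, 0.2, 0]
}}

```text
t: 27.68
tool_pos: [0.5585, 0.0158, 0.0257]
orientation: [1.891, 2.508, 0.0]
force: [0.6, 0.3, -0.1]
opening: 0.0574
gripper_force: 20.0
```

Call:
{"name": "play_rows", "arguments": {
  "targets": [0, 0, 0, 0, 0, 0, 0, 0, 0, 0, 0, 0, 0, 0, 0, 0, 0, 0, 0, 0],
  "grip": 9.3
}}

```text
t: 28.1
tool_pos: [0.5587, 0.0158, 0.0258]
orientation: [1.891, 2.508, 0.0]
force: [0.2, -0.2, -0.3]
opening: 0.0861
gripper_force: 0.0
```

Call:
{"name": "play_rows", "arguments": {
  "targets": [0, 0, -3, 0, 0, 0, -7, 0, 0, 0, -11, 0, 0, 0, -15, 0, 0, 0, -17, 0, 0, 0, -17, 0]
}}

```text
t: 28.6
tool_pos: [0.5621, 0.0156, 0.203]
orientation: [1.886, 2.501, 0.009]
force: [0.2, -0.6, 0.8]
opening: 0.0929
gripper_force: 0.0
```

```bash
python3 - <<'E'
from h import *
c=cam('wrist');cv2.imwrite('pics/w11.png',c['image'][:,:,::-1])
for b in blobs(c,'green',150): print([float(x) for x in b],ray(c,b[0],b[1],.049).round(4))
for b in blobs(c,'white',300,(200,100,360,300)): print('lid',[float(x) for x in b],ray(c,b[0],b[1],.049).round(4))
to(.425,-.149,.20,90)
E
```

```text
[274.9, 143.1, 234.0, 75.0, 83.0, 156.0, 3342.0] [0.5432 0.0678 0.049 ]
[276.3, 194.0, 268.0, 185.0, 18.0, 19.0, 267.0] [0.5589 0.0171 0.049 ]
lid [266.9, 177.3, 241.0, 100.0, 66.0, 122.0, 3717.0] [0.5445 0.0317 0.049 ]
lid [343.9, 279.0, 323.0, 252.0, 37.0, 48.0, 1286.0] [ 0.6618 -0.0591  0.049 ]
t28.6 go [-12.1  -17.58  -0.13] roll 16.0 tilt [ 0.007 -0.    -1.   ]
```

Call:
{"name": "play_rows", "arguments": {
  "targets": [-12.1, -17.6, 0, 16, -12.1, -17.6, 0, 16, -12.1, -17.6, 0, 16, -12.1, -17.6, 0, 16, -12.1, -17.6, 2, 16, -12.1, -17.6, 6, 16, -12.1, -17.6, 8.5, 16, -12.1, -17.6, 8.5, 16]
}}

```text
t: 29.32
tool_pos: [0.4169, -0.1473, 0.1029]
orientation: [-2.216, -2.21, 0.006]
force: [-1.4, 1.0, -0.4]
opening: 0.0929
gripper_force: 0.0
```

```bash
python3 - <<'E'
from h import *
c=cam('wrist')
for b in blobs(c,'blue',150,(150,100,400,300)): print([float(x) for x in b],ray(c,b[0],b[1],.055).round(4))
to(.4245,-.1485,.02,90)
E
```

```text
[290.0, 229.7, 277.0, 215.0, 27.0, 30.0, 653.0] [ 0.4237 -0.1465  0.055 ]
t29.4 go [-0.13  0.64  8.62] roll -0.1 tilt [-0.008  0.004 -1.   ]
```

Call:
{"name": "play_rows", "arguments": {
  "targets": [0, 0.5, 2, 0, 0, 0.5, 5, 0, 0, 0.5, 7, 0, 0, 0.5, 8.2, 0, 0, 0.5, 8.2, 0, 0, 0.5, 8.2, 0],
  "grip": 7
}}

```text
t: 29.87
tool_pos: [0.4282, -0.1486, 0.0295]
orientation: [-2.221, -2.222, 0.0]
force: [0.4, -0.7, 0.3]
opening: 0.0701
gripper_force: 0.0
```

```bash
python3 -c "
from h import *
to(.4242,-.148,.02,90)"
```

```text
t29.9 go [ 0.06 -0.4   0.95] roll 0.0 tilt [-0.  0. -1.]
```

Call:
{"name": "play_rows", "arguments": {
  "targets": [0, -0.3, 0.9, 0, 0, -0.3, 0.9, 0, 0, -0.3, 0.9, 0]
}}

```text
t: 30.12
tool_pos: [0.4249, -0.149, 0.0202]
orientation: [2.221, 2.221, 0.0]
force: [-0.1, 0.4, -1.2]
opening: 0.0701
gripper_force: 0.0
```

Call:
{"name": "play_rows", "arguments": {
  "targets": [0, 0, 0, 0, 0, 0, 0, 0, 0, 0, 0, 0, 0, 0, 0, 0, 0, 0, 0, 0, 0, 0, 0, 0, 0, 0, 0, 0, 0, 0, 0, 0],
  "grip": 2.2,
  "grip_force": 15
}}

```text
t: 30.78
tool_pos: [0.4246, -0.149, 0.0197]
orientation: [-2.222, -2.221, 0.0]
force: [0.3, -0.3, 0.7]
opening: 0.0279
gripper_force: 15.0
```

Call:
{"name": "play_rows", "arguments": {
  "targets": [0, 0, -3, 0, 0, 0, -6, 0, 0, 0, -9, 0, 0, 0, -12, 0, 0, 0, -15, 0, 0, 0, -15, 0]
}}

```text
t: 31.28
tool_pos: [0.4279, -0.1505, 0.1765]
orientation: [2.215, 2.214, 0.005]
force: [1.5, -0.4, -0.0]
opening: 0.0278
gripper_force: 15.0
```

```bash
python3 - <<'E'
from h import *
c=cam('wrist');s=read_state()
for b in blobs(c,'blue',150,(150,200,400,330)): print([float(x) for x in b],ray(c,b[0],b[1],s['tool_pos'][2]+.034)-s['tool_pos'])
to(.54,.084,.17,106)
E
```

```text
[280.8, 280.0, 259.0, 258.0, 45.0, 45.0, 1529.0] [0.00119208 0.00222148 0.034     ]
t31.3 go [23.41 11.29  0.36] roll -16.0 tilt [ 0.007 -0.003 -1.   ]
```

Call:
{"name": "play_rows", "arguments": {
  "targets": [23.3, 11.2, 0, -16, 23.3, 11.2, 0, -16, 23.3, 11.2, 0, -16, 23.3, 11.2, 0, -16, 23.3, 11.2, 0, -16, 23.3, 11.2, 0, -16, 23.3, 11.2, 0, -16, 23.3, 11.2, 0, -16]
}}

```text
t: 32.0
tool_pos: [0.5364, 0.0866, 0.1677]
orientation: [-1.885, -2.51, 0.002]
force: [-0.1, 0.0, -0.1]
opening: 0.0282
gripper_force: 15.0
```

```bash
python3 -c "
from h import *
to(.54,.083,.065,106)"
```

```text
t32.0 go [-0.45  0.27 10.27] roll 0.2 tilt [-0.003  0.    -1.   ]
```

Call:
{"name": "play_rows", "arguments": {
  "targets": [-0.4, 0.2, 3, 0, -0.4, 0.2, 6, 0, -0.4, 0.2, 9, 0, -0.4, 0.2, 10.3, 0, -0.4, 0.2, 10.3, 0, -0.4, 0.2, 10.3, 0, -0.4, 0.2, 10.3, 0]
}}

```text
t: 32.58
tool_pos: [0.5409, 0.0802, 0.0685]
orientation: [1.891, 2.506, 0.002]
force: [0.6, 0.2, 0.6]
opening: 0.0278
gripper_force: 15.0
```

```bash
python3 -c "
from h import *
to(.54,.083,.0242,106)"
```

```text
t32.6 go [ 0.29 -0.02  4.43] roll -0.1 tilt [ 0.002  0.    -1.   ]
```

Call:
{"name": "play_rows", "arguments": {
  "targets": [0.2, 0, 1, 0, 0.2, 0, 2, 0, 0.2, 0, 3, 0, 0.2, 0, 3.8, 0, 0.2, 0, 4.4, 0, 0.2, 0, 4.4, 0, 0.2, 0, 4.4, 0]
}}

```text
t: 33.17
tool_pos: [0.5388, 0.0827, 0.0219]
orientation: [-1.891, -2.508, 0.001]
force: [0.0, 0.1, -0.7]
opening: 0.028
gripper_force: 15.0
```

Call:
{"name": "play_rows", "arguments": {
  "targets": [0, 0, 0, 0, 0, 0, 0, 0]
}}

```text
t: 33.33
tool_pos: [0.5391, 0.0827, 0.0224]
orientation: [-1.891, -2.508, 0.0]
force: [-0.7, -0.3, -1.0]
opening: 0.0282
gripper_force: 15.0
```

Call:
{"name": "play_rows", "arguments": {
  "targets": [0, 0, 0, 0, 0, 0, 0, 0, 0, 0, 0, 0, 0, 0, 0, 0],
  "grip": 5
}}

```text
t: 33.67
tool_pos: [0.5393, 0.0826, 0.0227]
orientation: [1.891, 2.508, 0.0]
force: [0.1, -0.6, -0.3]
opening: 0.0482
gripper_force: 0.0
```

Call:
{"name": "play_rows", "arguments": {
  "targets": [0, 0, -3, 0, 0, 0, -7, 0, 0, 0, -11, 0, -6, 0, -15, 0, -10, 0, -17, 0, -10, 0, -17, 0, -10, 0, -17, 0]
}}

```text
t: 34.25
tool_pos: [0.57, -0.0184, 0.1977]
orientation: [1.891, 2.499, 0.004]
force: [1.1, 0.6, 0.4]
opening: 0.0499
gripper_force: 0.0
```

```bash
python3 - <<'E'
from h import *
c=cam('wrist');t=cam('top')
A=c['image'];B=cv2.resize(t['image'][140:260,70:460],None,fx=2,fy=2)[:, :780]
im=np.zeros((420+0,560,3),np.uint8);im[:]=A
out=np.zeros((590,780,3),np.uint8);out[:240,:780]=B;out[245:585,:560]=A[:340]
cv2.imwrite('pics/end.png',out[:,:,::-1])
for b in blobs(c,'green',150)+blobs(c,'blue',150,(150,0,400,330)): print([float(x) for x in b],ray(c,b[0],b[1],.055).round(4))
g=blobs(t,'green',6,(328,172,350,196));print(g,[ray(t,b[0],b[1],.052).round(4) for b in g])
E
```

```text
[276.9, 110.5, 234.0, 36.0, 87.0, 168.0, 3924.0] [0.5444 0.0642 0.055 ]
[278.0, 161.6, 268.0, 152.0, 21.0, 20.0, 323.0] [0.5585 0.0177 0.055 ]
[240.5, 305.6, 231.0, 298.0, 19.0, 15.0, 236.0] [ 0.5612 -0.1525  0.055 ]
[277.3, 89.6, 267.0, 78.0, 22.0, 24.0, 408.0] [0.5398 0.0822 0.055 ]
[(np.float64(339.2), np.float64(180.9), np.int32(335), np.int32(176), np.int32(10), np.int32(11), np.int32(83))] [array([ 0.5621, -0.1593,  0.052 ])]
```

View pics/end.png

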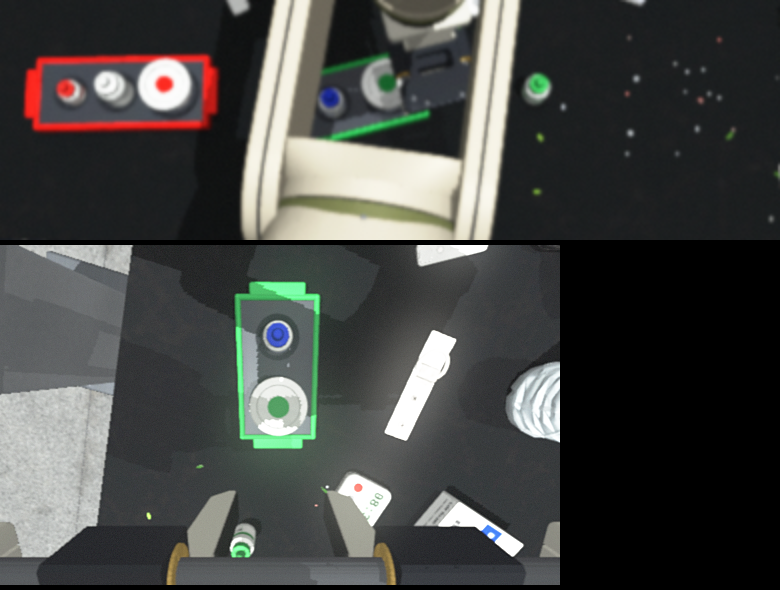

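All five items stand in their wells: the red kit at the top left of the picture, the blue bottle at (277,336) and the green cup at (278,407). The green-capped bottle has not moved and the gripper is clear, so I'm handing in.

```bash
python3 -c "
from plant import workorder
print(workorder.close_job())"
```

```text
the job is handed in; nothing more can be done
None
```

Both kits are made up and handed in after about 34 s: in the last pictures all five items stood in their own wells and the green-capped bottle had not moved, but the hand-in gave back no verdict.

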